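# Unlock the spares drawer with the red key

### The arm

A 7-joint arm with a two-finger parallel gripper is mounted at the origin on the work surface. World frame = base frame: x ahead of the robot, y to its left, z up, the work surface at z = 0. Lengths are in mm, angles in rad, forces in N, time in s.
With the tool pointing down it reaches from about 350 to 900 mm from the base axis. Payload 8.1 kg.
Tool frame: the origin (TCP) lies midway between the tips of the shut fingers; the grasp point (between the pads) lies 19 mm behind it; z points along the fingers, y is the line along which they close (so a half turn about z gives the same grasp; the last joint's range is limited). The gripper opens to 92 mm and grips with 3 to 60 N. Pads are 19 mm wide; open, the fingers measure 130 mm over their backs; the gripper's body (75 mm by 190 mm) begins 47 mm behind the grasp point.
Start: joints at [-1.244, 0.434, 0.025, 1.573, -0.012, 1.134, -0.075], TCP at [260.458, 568.158, 226.742] pointing down, gripper open.
Joint ranges: [-2.62, 2.62], [-0.44, 2.09], [-1.27, 1.32], [0.08, 2.57], [-1.32, 4.46], [0.12, 2], [-2.74, 2.74]. Speed limits (rad/s): [2.22, 2.22, 3.01, 3.01, 3.14, 3.14, 3.14].

### API

Orientations are given as [roll, pitch, yaw] about the fixed x, y, z axes, in that order (R = Rz(yaw) Ry(pitch) Rx(roll)).
In Python, from rig import ctrl gives the robot as it stands. The module is installed in compiled form; this text tells all that it offers.
- The arm moves only by the tool apply_moves, never from a script. Its argument "rows" is one flat list of numbers, 7 for each row, row after row: the shift along the tool's x, y, z in m, then the turn, a rotation vector about the tool's x, y, z in rad, then the closure, from 0 (fully open) to 1 (shut). In form: [dx, dy, dz, wx, wy, wz, hand, dx, dy, dz, wx, wy, wz, hand, ...]. A call has 1 to 10 rows; each row is the pose to reach, as a shift and turn from the pose commanded when the call began, along the tool's axes at that moment; what a row does not reach only later rows make up. A row lasts 1/10 s, in which the tool goes at most 50 mm and 8.59 degrees, less where a joint would pass 70% of its speed; a pose out of reach is approached as far as the arm can. A call with a gripper value outside its range is refused whole. The fingers move at their own pace and stop on an object; "squeeze" is the grip in N (left out, the last holds). Time passes only in rows, so rows that repeat a pose let the fingers close. It gives the time, the measured TCP pose, the force, the opening and the grip force at its end, in the units of the state.
- ctrl.get_state(): the state, without advancing time (a new reading comes with each control period).
- ctrl.snapshot(name): name is "scene" or "top" or "wrist"; returns the picture (420x560x3 uint8, red, green, blue); there is no depth.
- ctrl.get_calibration(name): a dict with "camera_matrix" (3x3 intrinsics, pixels), "k1" (the pictures are not rectified: a ray, as slopes to the right and down, at radius r is drawn at 1 + k1 r^2 times it, then the intrinsics apply), "R" (3x3) and "t" (3): a world point X has camera coordinates R X + t. Camera axes: x right, y down, z forward; pixel columns grow to the right and rows downward; lengths in mm; the calibration is good to about 2 mm. A picture is of the moment at which its call begins: read the wrist's pose just before it. get_calibration takes no time and is no camera call; for the wrist camera it gives the pose at the moment of the call.
- ctrl.sign_off(): hands the job in; it is judged then, once.
The state is a dict: "time": time; "joint_pos": joint angles; "dq": joint speeds; "joint_torque": joint torques, N m; "eef_pos": TCP position; "ee_rot": TCP orientation; "wrist_force": force on the tool from outside, world axes, zero at the start; "torque": the same for the moment, N m; "gripper_width": finger opening in mm; "gripper_force": force on a finger pad.
Only numpy, scipy, OpenCV 4.12 (cv2) and the standard library are available. Lean on these libraries where they do the work, as an engineer would, in place of code of your own. Each camera call takes 0.05 s, during which the arm holds its last target. There are 200 camera calls.

### The job

Take the red key out of the wooden key stand, feel it gently into the keyhole on top of the grey cabinet until it is fully home, and turn it a quarter turn clockwise (seen from above) so that the hidden bolt lets the sprung drawer pop out. Never force the key, leave it standing in the lock as turned, and leave everything else on the bench alone.

Things in the scene. Friction and masses are not known exactly. Their poses are not given: they have to be found in the camera images.
- key: The red key, 60 g, upright in one of the stand's two slots. Origin: centre of its lower tip, z up. Flat steel blade 20 (x) by 6 (y) by 10 mm tall, its lowest 4 mm tapering to 16 by 4 mm; then a round shaft 6 mm thick up to z = 48 mm; then the red bow, a flat block 34 (x) by 10 (y) mm, z = 48 to 78 mm, gripped across its 10 mm. A half turn about z makes no difference.
- key_tip (a point): The centre of the red key's lower tip (same point and axes as the key's origin).
- spare: A like key with a blue bow, standing in the stand's other slot, 64 mm from the red one; leave it there.
- stand: Wooden key stand, fixed, 130 (x) by 70 (y) by 32 mm high, origin under its centre. Two slots at x = -32 and +32 mm, 22.5 (x) by 8.5 (y) mm, 26 mm deep; either may hold the red key. A key stands on its slot's floor, tip 6 mm above the bench, its x along the stand's x; it lifts straight up.
- cabinet: Small grey steel cabinet, fixed to the bench, 180 (x) by 200 (y) by 90 mm high, origin under its centre, with one blue drawer in its front (-x) face. A square lock case, 62 by 62 mm and 32 mm high, with a brass top plate, stands on the middle of its roof.
- lock (a point): Nominal middle of the brass plate's upper face, 122 mm above the bench, axes as the cabinet's. The case is fitted loosely by hand: the keyhole's true middle lies up to 7 mm from this point along x and, independently, up to 6 mm along y (differs each time, then fixed), so it must be found by touch. The keyhole's long side runs along the cabinet's x.
- lock_floor (a point): Nominal point on the rotor's floor, 20.5 mm below the lock point and off by the same amount as it. The keyhole, 21.5 (x) by 7.5 (y) mm, goes through the 8 mm plate; under it the rotor has a slot 21.8 by 7.8 mm, up to 0.04 rad out of line. The key is fully home with its tip on this floor. It can turn only once the blade is below the plate (tip at least 18 mm down).
- rotor (a joint): Angle of the lock's rotor, rad, about 0 at the start with the slot in line with the keyhole, growing clockwise seen from above to a stop at 1.5. Friction about 0.06 N m. It stays where it is left. The bolt lifts as it turns and frees the drawer at about 1.15 rad.
- drawer (a joint): How far the drawer has come out, m: 0 locked, sprung out by itself to its stop at 0.04 (towards the cabinet's -x) when the bolt is lifted clear.
- meter: Orange digital multimeter lying flat, 180 by 85 by 34 mm, origin under its centre; bystander.
- driver: Orange-handled screwdriver lying on the bench; bystander.
- spool: Metal spool standing on end, 56 mm across, 40 mm high; bystander.
- jar: Small amber jar with a yellow cap, 60 mm across, 45 mm high; bystander.
- board: Green circuit board lying flat, 110 by 80 mm, parts on it up to 19 mm high; bystander.

How it is judged (in metres and radians):
On the way, in this order (a step that is already met when the one before it is completed fails the run):
1. the red key is fully home in the keyhole (tip at least 18 mm below the plate), the rotor not yet turned (z of key_tip in the frame of lock below -0.018 m and horizontal distance between key_tip and lock below 0.012 m and value of joint rotor below 0.3 rad), for 0.1 s.
2. with the key home the rotor is turned more than 1.15 rad clockwise and the drawer comes out (z of key_tip in the frame of lock below -0.018 m and horizontal distance between key_tip and lock below 0.012 m and value of joint rotor above 1.15 rad and value of joint drawer above 0.02 m), for 0.1 s.
At the end, for the whole second after the job is handed in: The drawer has sprung out by more than 30 mm and is at rest; the red key stands released and at rest in the lock, its tip at least 18 mm below the plate and within 12 mm of the lock point sideways, tilted less than 0.15 rad, the rotor turned by more than 1.1 rad (z of key_tip in the frame of lock below -0.018 m and horizontal distance between key_tip and lock below 0.012 m and value of joint rotor above 1.1 rad and value of joint drawer above 0.03 m and angle between key's own z axis and vertical below 0.15 rad and linear speed of key below 0.02 m/s and velocity of joint drawer below 0.01 m/s); the robot touches nothing.
It fails at once if the red key is forced: more than 35 N between it and the cabinet or its lock (contact force between key and cabinet above 35 N).
It fails at once if the robot pushes the cabinet, lock or drawer with more than 15 N (contact force between any of the arm, the fingers and cabinet above 15 N).
It fails at once if the blue spare key is moved by more than 20 mm (distance of spare from where it was at the start of the episode above 0.02 m).
It fails at once if the meter, screwdriver, spool, jar or circuit board is moved by more than 30 mm (distance of any of meter, driver, spool, jar, board from where it was at the start of the episode above 0.03 m).
It also fails if it takes over 72 s, if anything falls off the work surface, if the arm or the gripper's body presses on something with over 40 N, if the wrist force passes 120 N, or if a joint passes its speed limit or range.

## Working session

There is one attempt and no reset: what is moved stays moved. The work goes in short steps, Python scripts to look and compute and a tool call to move; the robot and the scene stay as the last step left them, time stands still between calls to the robot, and variables do not carry over. Pictures are saved under pics/ and viewed, at most 10 in all, crops included, and the job is handed in when it is done.

Besides the shell and the picture viewer there is one more tool, called after ">>>" as name(argument=value, ...) on one line, values as JSON. apply_moves: Moves the arm, as the interface text tells. Its arguments: {"type":"object","properties":{"rows":{"type":"array","items":{"type":"number"}},"squeeze":{"type":"number"}},"required":["rows"]}

```bash
mkdir -p pics; python3 - <<'E'
from rig import ctrl
import cv2
for n in("scene","top"):
    im=ctrl.snapshot(n); cv2.imwrite(f"pics/{n}0.png",im[:,:,::-1]); c=ctrl.get_calibration(n); print(n,c)
print(ctrl.get_state())
E
```

```text
scene {'camera_matrix': array([[395.96307684,   0.        , 278.62628325],
       [  0.        , 395.96307684, 211.58072415],
       [  0.        ,   0.        ,   1.        ]]), 'k1': -0.05776138167558712, 'R': array([[ 0.6682796 ,  0.74381687, -0.01178272],
       [ 0.61894993, -0.56474035, -0.54586566],
       [-0.41267827,  0.35749797, -0.83778986]]), 't': array([-393.63680746, -254.57557799, 1347.13798018])}
top {'camera_matrix': array([[542.59936186,   0.        , 279.03485714],
       [  0.        , 542.59936186, 215.95355413],
       [  0.        ,   0.        ,   1.        ]]), 'k1': -0.18364978087539827, 'R': array([[-0.02785587, -0.99958995,  0.00663178],
       [-0.9892656 ,  0.02661488, -0.14368444],
       [ 0.14344902, -0.01056305, -0.98960133]]), 't': array([  40.20174669,  556.16215546, 1748.33109037])}
{'time': 0.1, 'joint_pos': array([-1.24358833,  0.43513472,  0.02492908,  1.57400305, -0.01161181,
        1.13401891, -0.07509385]), 'dq': array([-0.0008154 , -0.00138845, -0.00240775, -0.00303316,  0.00050219,
       -0.00288144, -0.00072324]), 'joint_torque': array([ 3.05066329e-03, -6.69126177e+01,  9.88145135e-01, -3.15145791e+01,
       -6.04565721e-02,  3.74189531e-02,  3.70974249e-05]), 'eef_pos': array([260.262211  , 567.71955407, 226.03566868]), 'ee_rot': array([-3.14017674e+00,  9.93659500e-05,  2.71175687e+00]), 'wrist_force': array([ 0.06155747,  0.151223  , -0.850971  ]), 'torque': array([ 0.01626842,  0.00098282, -0.03388853]), 'gripper_force': 0.0, 'gripper_width': 91.80487085712281}
```

View pics/top0.png

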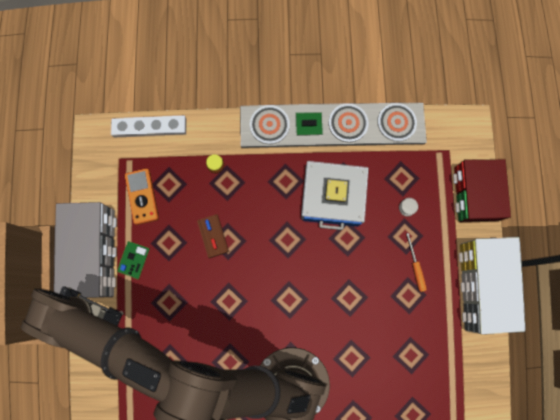

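View pics/scene0.png

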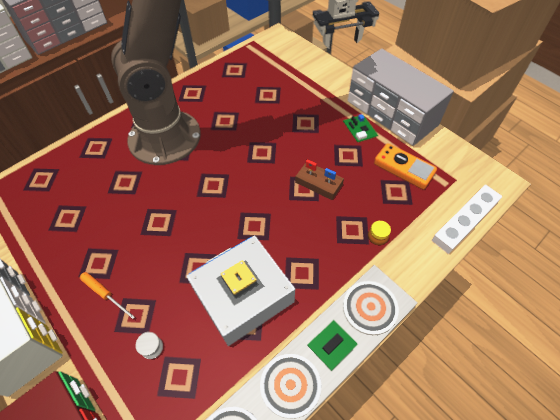

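The top view shows the stand near (213,237), with the red key towards the robot, and the cabinet near (336,192), with its drawer handle towards the robot. I'll enlarge both.

```bash
cat > h.py <<'E'
import numpy as np, cv2
from rig import ctrl
def pix2w(n,uv,z,c=None):
    c=c or ctrl.get_calibration(n); K=c["camera_matrix"]
    p=cv2.undistortPoints(np.array([[uv]],float),K,np.array([c["k1"],0,0,0.]))[0,0]
    # forward model is x*(1+k1 r^2)
    d=c["R"].T@np.array([p[0],p[1],1]); o=-c["R"].T@c["t"]
    return o+d*(z-o[2])/d[2]
def w2pix(n,X,c=None):
    c=c or ctrl.get_calibration(n)
    return cv2.projectPoints(np.array([X],float),cv2.Rodrigues(c["R"])[0],c["t"],c["camera_matrix"],np.array([c["k1"],0,0,0.]))[0][0,0]
E
python3 - <<'E'
from h import *
im=cv2.imread("pics/top0.png")
a=cv2.resize(im[205:265,185:245],(480,480),interpolation=cv2.INTER_CUBIC)
b=cv2.resize(im[155:235,295:375],(480,480),interpolation=cv2.INTER_CUBIC)
a=cv2.resize(a,(400,400));b=cv2.resize(b,(400,400))
cv2.imwrite("pics/crop.png",np.hstack([a,b]))
E
```

```text
(no output)
```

View pics/crop.png

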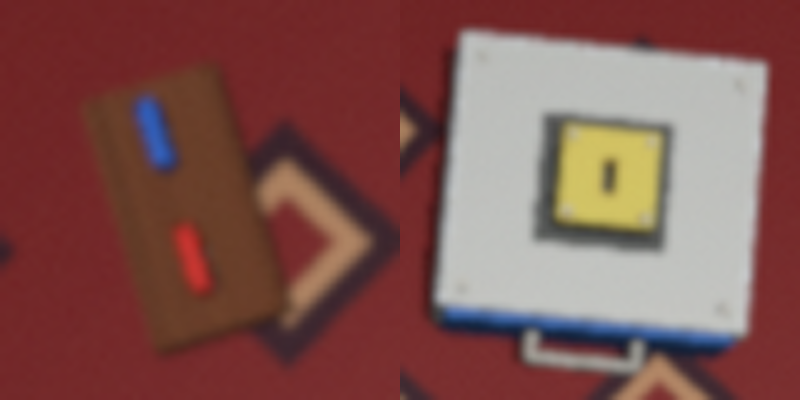

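The crop shows the red bow at crop (194,259), running from (183,225) to (205,292). The roof corners are at (462,30), (768,65), (745,335) and (438,305), and the keyhole is at (609,175).

```bash
python3 - <<'E'
from h import *
A=lambda x,y:(185+x/6.6667-.5,205+y/6.6667-.5)
B=lambda x,y:(295+(x-400)/5-.5,155+y/5-.5)
P=lambda uv,z:pix2w("top",uv,z).round(1)
r0,r1,b0,b1=[P(A(*q),84) for q in((183,225),(205,292),(147,98),(165,167))]
print("red",P(A(194,259),84),P(A(156,132),84));d=P(A(156,132),84)-P(A(194,259),84);print(np.hypot(*d[:2]),np.arctan2(d[1],d[0]))
C=[P(B(*q),90) for q in((462,30),(768,65),(745,335),(438,305))];print(C,np.mean(C,0))
for i in range(4):
    d=C[(i+1)%4]-C[i];print(np.hypot(*d[:2]),np.arctan2(d[1],d[0]))
print("hole",P(B(609,175),122),"plate",P(B(611,177),122))
c=ctrl.get_calibration("wrist");s=ctrl.get_state();print(c,s["eef_pos"])
E
```

```text
red [467.8 237.1  84. ] [529.7 254.8  84. ]
64.38089778808622 0.2785130150931905
[array([730. , -70.4,  90. ]), array([ 702. , -270.1,   90. ]), array([ 524.5, -245.5,   90. ]), array([549.3, -48.5,  90. ])] [ 626.45  -158.625   90.   ]
201.65339074758947 -1.7100985348490354
179.1965680474936 3.003878354167818
198.55487906369865 1.4455667697524672
182.0222513870214 -0.12060714156670081
hole [ 625.1 -158.3  122. ] plate [ 623.8 -159.6  122. ]
{'camera_matrix': array([[343.4872679 ,   0.        , 284.0787069 ],
       [  0.        , 343.4872679 , 205.72394934],
       [  0.        ,   0.        ,   1.        ]]), 'k1': 0.0058116338183929524, 'R': array([[ 0.41693652,  0.90893424, -0.00157783],
       [ 0.87402753, -0.40044682,  0.27516943],
       [ 0.24947908, -0.11610725, -0.96139445]]), 't': array([-624.25710359,  -34.17965482,  390.95609795])} [260.262211   567.71955407 226.03566868]
```

```bash
cat >> h.py <<'E'
from scipy.spatial.transform import Rotation as Ro
def plan(p,yaw):
    s=ctrl.get_state(); R=Ro.from_euler("xyz",s["ee_rot"]); T=Ro.from_euler("xyz",[np.pi,0,yaw])
    print("row",(R.inv().apply(np.array(p)-s["eef_pos"])/1000).round(4),(R.inv()*T).as_rotvec().round(4), "now",s["eef_pos"].round(1),s["ee_rot"].round(3),s["joint_pos"].round(2),s["time"])
E
python3 - <<'E'
from h import *
plan([468,237,180],3.42)
E
```

```text
row [-0.3267 -0.214   0.0464] [-1.400e-03 -4.000e-04 -7.082e-01] now [260.3 567.7 226. ] [-3.14   0.     2.712] [-1.24  0.44  0.02  1.57 -0.01  1.13 -0.08] 0.1
```

>>> apply_moves(rows=[-0.327,-0.214,0.046,-0.0014,0,-0.708,0,-0.327,-0.214,0.046,-0.0014,0,-0.708,0,-0.327,-0.214,0.046,-0.0014,0,-0.708,0,-0.327,-0.214,0.046,-0.0014,0,-0.708,0,-0.327,-0.214,0.046,-0.0014,0,-0.708,0,-0.327,-0.214,0.046,-0.0014,0,-0.708,0,-0.327,-0.214,0.046,-0.0014,0,-0.708,0,-0.327,-0.214,0.046,-0.0014,0,-0.708,0,-0.327,-0.214,0.046,-0.0014,0,-0.708,0,-0.327,-0.214,0.046,-0.0014,0,-0.708,0])

```text
time: 1.1
eef_pos: [468.8, 236.2, 180.4]
ee_rot: [3.141, -0.0, -2.866]
wrist_force: [-0.7, 0.6, 0.1]
gripper_width: 92.0
gripper_force: 0.0
```

```bash
python3 - <<'E'
from h import *
plan([468,237,180],3.42)
im=ctrl.snapshot("wrist"); c=ctrl.get_calibration("wrist"); import pickle; pickle.dump(c,open("w1.pkl","wb"))
cv2.imwrite("pics/w1.png",im[:,:,::-1]); print(w2pix("wrist",[468,237,84]))
E
```

```text
row [0.0005 0.001  0.0004] [ 0.0011 -0.0003 -0.0033] now [468.8 236.2 180.4] [ 3.141 -0.    -2.866] [-0.56  0.32 -0.01  1.88  0.    0.95  1.27] 1.1
[282.59325771 207.252968  ]
```

View pics/w1.png

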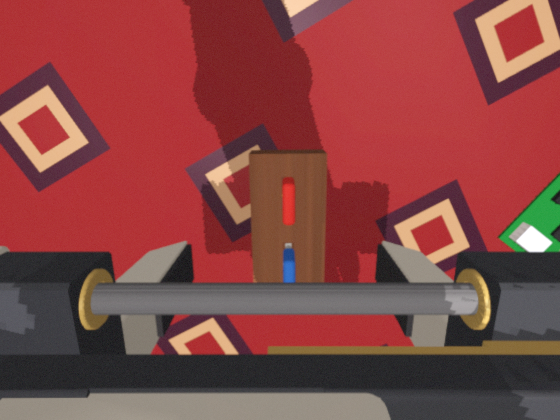

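The wrist view shows the red bow at about (289,202), spanning rows 179–226, with the blue key behind it at (289,265). I'll backproject the red bow.

```bash
python3 - <<'E'
from h import *
import pickle
c=pickle.load(open("w1.pkl","rb")); print("cam",-c["R"].T@c["t"])
im=cv2.imread("pics/w1.png").astype(int)[150:280,240:340]
m=((im[:,:,2]>200)&(im[:,:,1]<60)&(im[:,:,0]<60)).astype(np.uint8)
n,l,st,ce=cv2.connectedComponentsWithStats(m)
for i in range(1,n):
    if st[i,4]>50:
        print(st[i],ce[i]+[240,150]); r=cv2.minAreaRect(np.argwhere(l==i)[:,::-1].astype(np.float32)); print(r)
        x,y,w,h=st[i,:4]; u=240+x+w/2-.5
        for z in(84,69): 
            a,b,m_=[pix2w("wrist",(u,150+v-.5),z,c) for v in(y,y+h,y+h/2)];print(z,a.round(1),b.round(1),m_.round(1),np.linalg.norm(a-b),np.arctan2(*(b-a)[1::-1]))
E
```

```text
cam [396.56873882 217.42183375 338.82014073]
[ 43  34  11  41 331] [288.37462236 204.33232628]
((48.0, 54.0), (40.0, 10.0), 90.0)
84 [448.9 235.8  84. ] [480.4 244.9  84. ] [464.3 240.3  84. ] 32.816685731339334 0.28079851384475696
69 [451.9 236.9  69. ] [485.3 246.5  69. ] [468.3 241.6  69. ] 34.74844153588008 0.28079851384475757
```

```bash
python3 - <<'E'
from h import *
plan([466,239,110],3.42)
E
```

```text
row [0.0017 0.0017 0.0706] [ 0.0017 -0.0001 -0.0005] now [468.1 237.7 180.6] [ 3.14  -0.    -2.864] [-0.56  0.32 -0.01  1.88  0.    0.95  1.27] 1.15
```

>>> apply_moves(rows=[0.0017,0.0017,0.04,0,0,0,0,0.0017,0.0017,0.0706,0,0,0,0,0.0017,0.0017,0.0706,0,0,0,0,0.0017,0.0017,0.0706,0,0,0,0])

```text
time: 1.55
eef_pos: [465.7, 239.9, 110.5]
ee_rot: [3.14, -0.0, -2.861]
wrist_force: [0.2, 0.2, -0.1]
gripper_width: 92.1
gripper_force: 0.0
```

```bash
cat >> h.py <<'E'
def red(tag):
    s=ctrl.get_state(); c=ctrl.get_calibration("wrist"); im=ctrl.snapshot("wrist")[:,:,::-1]; cv2.imwrite(f"pics/{tag}.png",im); im=im.astype(int)
    m=((im[:,:,2]>200)&(im[:,:,1]<60)&(im[:,:,0]<60)).astype(np.uint8)
    n,l,st,ce=cv2.connectedComponentsWithStats(m)
    R=Ro.from_euler("xyz",s["ee_rot"])
    for i in range(1,n):
        if 200<st[i,4]<8000 and st[i,2]<40:
            x,y,w,h=st[i,:4]; print(st[i])
            for z in(84,):
                a,b=[pix2w("wrist",(x+w/2-.5,v-.5),z,c) for v in(y,y+h)]; print(a.round(1),b.round(1),np.linalg.norm(a-b),"tool",R.inv().apply(a-s["eef_pos"]).round(1),R.inv().apply(b-s["eef_pos"]).round(1))
E
python3 - <<'E'
from h import *
plan([466,239,110],3.42); red("w2")
E
```

```text
row [-0.     -0.0009  0.0005] [ 0.0015 -0.0005  0.0019] now [465.7 239.9 110.5] [ 3.14  -0.    -2.861] [-0.56  0.41 -0.02  1.95  0.01  0.78  1.27] 1.55
[275 214  14  52 555]
[449.7 234.1  84. ] [480.5 242.9  84. ] 32.038167322880604 tool [17.  -1.1 26.5] [-15.   -1.2  26.5]
```

View pics/w2.png

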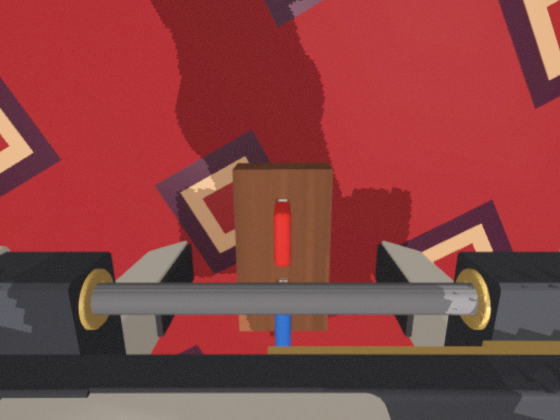

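The closer view shows the red bow's top at columns 275–289, rows 214–266. It is almost centred between the fingers, whose midline is about column 283. Next I descend and grip.

>>> apply_moves(rows=[0.001,-0.0008,0.03,0,0,0,0,0.001,-0.0008,0.06,0,0,0,0,0.001,-0.0008,0.06,0,0,0,0,0.001,-0.0008,0.06,0,0,0,0.5,0.001,-0.0008,0.06,0,0,0,0.75,0.001,-0.0008,0.06,0,0,0,1,0.001,-0.0008,0.06,0,0,0,1,0.001,-0.0008,0.06,0,0,0,1,0.001,-0.0008,0.06,0,0,0,1,0.001,-0.0008,0.06,0,0,0,1], squeeze=8)

```text
time: 2.6
eef_pos: [465.7, 237.7, 50.2]
ee_rot: [3.14, 0.001, -2.863]
wrist_force: [0.3, 0.4, 0.2]
gripper_width: 40.3
gripper_force: 0.0
```

```bash
python3 - <<'E'
from h import *
plan([466,239,50],3.42); s=ctrl.get_state(); print(s["wrist_force"],s["torque"],s["gripper_width"],s["gripper_force"])
E
```

```text
row [-0.0006  0.0012  0.0002] [ 0.0013  0.0005 -0.0003] now [465.7 237.7  50.2] [ 3.140e+00  1.000e-03 -2.863e+00] [-0.56  0.49 -0.02  2.01  0.01  0.64  1.26] 2.6
[0.30010813 0.447093   0.22408347] [0.06429425 0.04814572 0.02505669] 40.34629170864051 0.0
```

>>> apply_moves(rows=[0,0,0,0,0,0,1,0,0,0,0,0,0,1,0,0,0,0,0,0,1,0,0,0,0,0,0,1,0,0,0,0,0,0,1])

```text
time: 3.1
eef_pos: [465.7, 237.6, 50.1]
ee_rot: [3.14, 0.0, -2.863]
wrist_force: [0.1, -0.2, -0.8]
gripper_width: 10.0
gripper_force: 8.0
```

>>> apply_moves(rows=[0,0,0,0,0,0,1,0,0,0,0,0,0,1], squeeze=25)

```text
time: 3.3
eef_pos: [465.7, 237.6, 50.1]
ee_rot: [3.14, 0.0, -2.864]
wrist_force: [-0.9, -0.2, -0.5]
gripper_width: 9.7
gripper_force: 25.0
```

```bash
python3 - <<'E'
from h import *
red("w3")
for i in range(4):
  s=ctrl.get_state(); print(s["time"],s["eef_pos"],s["ee_rot"],s["wrist_force"],s["torque"],s["gripper_width"],s["gripper_force"]); ctrl.snapshot("wrist")
E
```

```text
3.35 [465.67548412 237.62269281  50.11551177] [ 3.14030916e+00  4.44055860e-04 -2.86351624e+00] [-0.22925718 -0.34528286 -0.63901008] [0.05110229 0.01942557 0.01640636] 10.08384223783384 24.99992609024048
3.4 [465.63972476 237.65075109  50.09924771] [ 3.14030590e+00  3.97561089e-04 -2.86345624e+00] [ 0.61878681  0.59488515 -0.35638873] [0.08843498 0.01613805 0.02626328] 10.080853531388373 24.9998939037323
3.45 [465.63836151 237.61518956  50.1013186 ] [ 3.14031136e+00  3.91414883e-04 -2.86350059e+00] [ 0.02632569  0.21983382 -1.00629837] [ 0.06260366 -0.00282821  0.01892451] 9.469909833724119 24.999865293502808
3.5 [465.67944382 237.58998975  50.1148437 ] [ 3.14035629e+00  4.53099961e-04 -2.86349691e+00] [-0.22817471 -0.02251586 -1.13397306] [ 0.08271973  0.03488432 -0.0185451 ] 9.898921787989927 24.999955594539642
```

>>> apply_moves(rows=[0,0,-0.015,0,0,0,1,0,0,-0.04,0,0,0,1,0,0,-0.08,0,0,0,1,0,0,-0.12,0,0,0,1,0,0,-0.16,0,0,0,1,0,0,-0.18,0,0,0,1,0,0,-0.18,0,0,0,1])

```text
time: 4.25
eef_pos: [467.2, 238.3, 233.4]
ee_rot: [3.139, 0.006, -2.864]
wrist_force: [1.5, 0.2, -1.2]
gripper_width: 9.7
gripper_force: 25.0
```

```bash
python3 - <<'E'
from h import *
plan([625,-159,230],3.01); s=ctrl.get_state(); print(s["wrist_force"],s["gripper_width"],s["gripper_force"])
E
```

```text
row [-0.0427 -0.4254  0.0024] [0.0042 0.0055 0.4096] now [467.2 238.3 233.4] [ 3.139  0.006 -2.864] [-0.56  0.26 -0.01  1.81  0.    1.06  1.27] 4.25
[ 1.53120955  0.2182398  -1.24917787] 9.691123223812076 24.999947547912598
```

>>> apply_moves(rows=[-0.043,-0.425,0,0.0015,0,0.41,1,-0.043,-0.425,0,0.0015,0,0.41,1,-0.043,-0.425,0,0.0015,0,0.41,1,-0.043,-0.425,0,0.0015,0,0.41,1,-0.043,-0.425,0,0.0015,0,0.41,1,-0.043,-0.425,0,0.0015,0,0.41,1,-0.043,-0.425,0,0.0015,0,0.41,1,-0.043,-0.425,0,0.0015,0,0.41,1,-0.043,-0.425,0,0.0015,0,0.41,1,-0.043,-0.425,0,0.0015,0,0.41,1])

```text
time: 5.25
eef_pos: [623.2, -165.4, 227.8]
ee_rot: [-3.138, -0.001, 3.003]
wrist_force: [-0.1, -0.6, -0.2]
gripper_width: 9.6
gripper_force: 25.0
```

>>> apply_moves(rows=[0,0,0,0,0,0,1,0,0,0,0,0,0,1,0,0,0,0,0,0,1])

```text
time: 5.55
eef_pos: [623.5, -157.7, 229.3]
ee_rot: [3.141, -0.0, 3.012]
wrist_force: [0.3, 0.3, -1.1]
gripper_width: 9.9
gripper_force: 25.0
```

```bash
python3 - <<'E'
from h import *
import pickle
plan([625,-159,230],3.01); c=ctrl.get_calibration("wrist"); im=ctrl.snapshot("wrist"); pickle.dump(c,open("w4.pkl","wb"))
cv2.imwrite("pics/w4.png",im[:,:,::-1]); print(w2pix("w",[625,-159,122],c))
E
```

```text
row [-0.0016 -0.0011 -0.0007] [ 0.0007 -0.0004  0.0019] now [ 623.5 -157.7  229.3] [ 3.141 -0.     3.012] [ 0.01  0.47  0.24  1.53 -0.12  1.16  1.71] 5.55
[282.35543099 206.01328795]
```

View pics/w4.png

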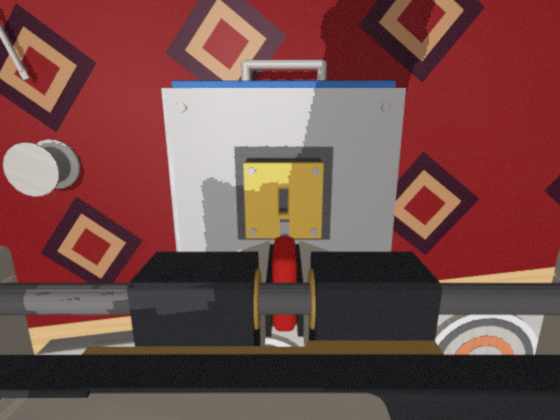

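The brass plate spans columns 244–323 and rows 160–240. The keyhole, and possibly the key tip, is near (283,200). I'll enlarge it.

```bash
python3 - <<'E'
from h import *
import pickle
c=pickle.load(open("w4.pkl","rb"))
im=cv2.imread("pics/w4.png")[155:245,240:328]
cv2.imwrite("pics/w4c.png",cv2.resize(im,None,fx=6.5,fy=6.5,interpolation=cv2.INTER_CUBIC))
s=ctrl.get_state();R=Ro.from_euler("xyz",s["ee_rot"])
for x in(-10,0,10): print("tip",x,w2pix("w",s["eef_pos"]+R.apply([x,0,44]),c),"bow top",w2pix("w",s["eef_pos"]+R.apply([x*1.7,0,-34]),c))
E
```

```text
tip -10 [283.45976242 246.49886798] bow top [283.14088319 334.16012078]
tip 0 [283.45088745 231.64170867] bow top [283.10734868 298.21858627]
tip 10 [283.44176909 216.40144328] bow top [283.0713848  259.83192115]
```

View pics/w4c.png

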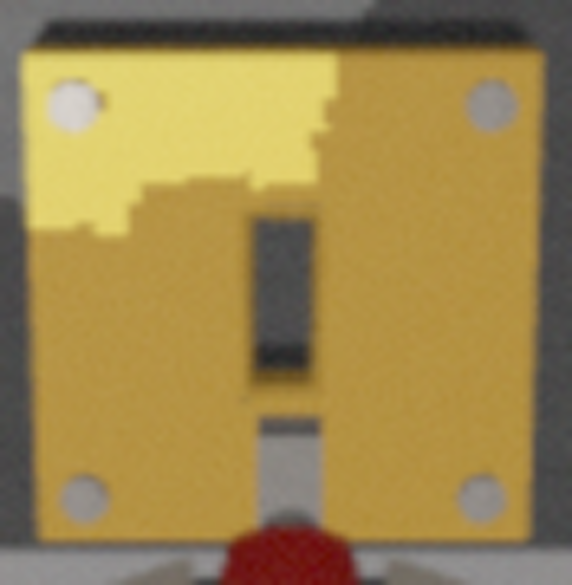

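The crop shows the keyhole centred at crop (283,299), which is px (283.0,200.5). The blade's lower front edge is at crop (290,418), which is px (284.1,218.8).

```bash
python3 - <<'E'
from h import *
import pickle
c=pickle.load(open("w4.pkl","rb"))
s=ctrl.get_state();R=Ro.from_euler("xyz",s["ee_rot"]);e=s["eef_pos"];T=lambda X:R.inv().apply(X-e).round(2)
H=lambda x,y,z:pix2w("w",(240+x/6.5-.42,155+y/6.5-.42),z,c)
print(e,"hole",H(283,299,122),T(H(283,299,122)))
print("blade",T(H(290,418,e[2]-44)), "(front edge, tip centre x = -8)")
for q in((25,50),(543,50),(530,543),(38,543)): print("plate",H(*q,122).round(1))
for q in((251,213),(316,213),(316,384),(251,384)): print("holec",T(H(*q,122)))
# roof corners from full image
for q in((164,88.5),(405,89)): print("roof",pix2w("w",q,90,c).round(1),T(pix2w("w",q,90,c)))
for x,y in((-90,100),(-90,-100)):
    pass
E
```

```text
[ 623.60402768 -157.8729153   229.52213288] hole [ 620.59220657 -157.80174711  122.        ] [  3.    -0.38 107.52]
blade [ 8.39  0.47 44.  ] (front edge, tip centre x = -8)
plate [ 586.1 -184.3  122. ]
plate [ 594.1 -123.   122. ]
plate [ 656.5 -130.8  122. ]
plate [ 648.4 -192.9  122. ]
holec [ 13.85  -4.27 107.52]
holec [ 13.85   3.65 107.52]
holec [ -7.97   3.72 107.52]
holec [ -7.97  -4.37 107.52]
roof [ 522.1 -243.4   90. ] [ 89.55 -98.06 139.47]
roof [548.1 -47.5  90. ] [ 89.15  99.61 139.58]
```

>>> apply_moves(rows=[0.0026,-0.0008,0.02,0,0,0,1,0.0026,-0.0008,0.04,0,0,0,1,0.0026,-0.0008,0.054,0,0,0,1,0.0026,-0.0008,0.054,0,0,0,1,0.0026,-0.0008,0.054,0,0,0,1,0.0026,-0.0008,0.054,0,0,0,1])

```text
time: 6.2
eef_pos: [621.7, -160.0, 176.7]
ee_rot: [-3.141, 0.002, 3.01]
wrist_force: [-0.8, 0.1, -0.9]
gripper_width: 9.7
gripper_force: 25.0
```

```bash
python3 - <<'E'
from h import *
import pickle
s=ctrl.get_state();c=ctrl.get_calibration("wrist"); im=ctrl.snapshot("wrist"); pickle.dump((c,s),open("w5.pkl","wb"))
print(s["eef_pos"],s["ee_rot"],s["wrist_force"]); u,v=w2pix("w",s["eef_pos"]-[0,0,44],c); print(u,v)
cv2.imwrite("pics/w5.png",im[:,:,::-1]); im=im[:,:,::-1][165:265,230:340]
cv2.imwrite("pics/w5c.png",cv2.resize(im,None,fx=6,fy=6,interpolation=cv2.INTER_CUBIC))
E
```

```text
[ 621.70192893 -159.97518206  176.65818536] [-3.14143599e+00  1.84023394e-03  3.00988211e+00] [-0.80962982  0.1430757  -0.89473802]
283.7768990613853 231.17278362075572
```

View pics/w5c.png

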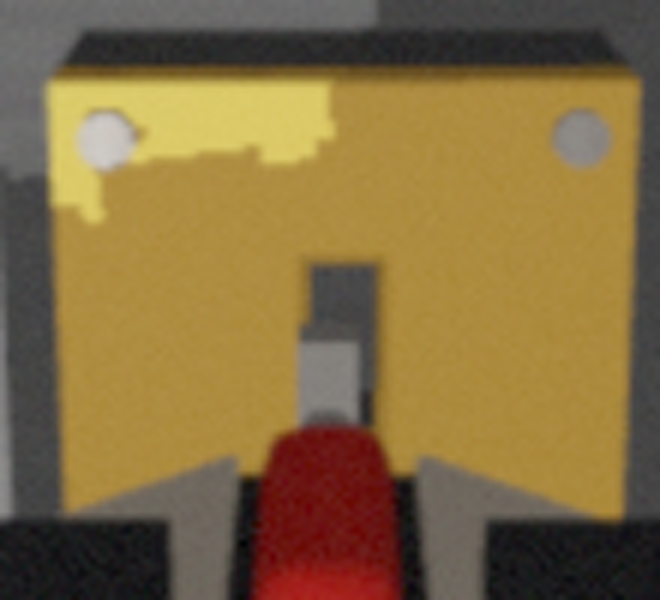

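```bash
python3 - <<'E'
from h import *
import pickle
c,s=pickle.load(open("w5.pkl","rb"))
R=Ro.from_euler("xyz",s["ee_rot"]);e=s["eef_pos"];T=lambda X:R.inv().apply(X-e).round(2)
H=lambda x,y,z:pix2w("w",(230+x/6-.42,165+y/6-.42),z,c)
print("hole front edge",T(H(343,262,122)),H(343,262,122),T(H(308,262,122)),T(H(379,262,122)))
print("blade tip edge",T(H(329,325,e[2]-44)),"blade at 4mm",T(H(329,340,e[2]-40)))
for i in range(3):
  s=ctrl.get_state(); print(s["time"],s["eef_pos"],s["ee_rot"],s["wrist_force"]); ctrl.snapshot("top")
E
```

```text
hole front edge [11.91  1.92 54.64] [ 610.2482618 -156.5295999  122.       ] [11.91 -1.85 54.64] [11.91  5.8  54.64]
blade tip edge [ 8.26  0.4  43.98] blade at 4mm [ 7.97  0.4  39.99]
6.25 [ 621.7202074  -160.05689506  176.71870848] [-3.14147392e+00  2.06753533e-03  3.00969361e+00] [-0.03027833 -0.62019339 -0.0752971 ]
6.3 [ 621.61835524 -160.05380244  176.58322913] [-3.14147996e+00  1.86157595e-03  3.00970382e+00] [-0.46865884  0.4069742  -0.93581447]
6.35 [ 621.51443928 -159.99979418  176.47194946] [-3.14153074e+00  1.65900277e-03  3.00973349e+00] [-0.2695733   0.17482805 -1.32737734]
```

The blade sits about 1.5 mm to tool −y of the hole, and the hole is about 1.2 mm further along tool +x. I'll correct that and go to just above the plate.

>>> apply_moves(rows=[0.0012,0.0015,0.002,0,0,0,1,0.0012,0.0015,0.005,0,0,0,1,0.0012,0.0015,0.0075,0,0,0,1,0.0012,0.0015,0.0075,0,0,0,1,0.0012,0.0015,0.0075,0,0,0,1,0.0012,0.0015,0.0075,0,0,0,1])

```text
time: 7.0
eef_pos: [620.1, -158.4, 168.2]
ee_rot: [-3.141, 0.0, 3.01]
wrist_force: [0.5, 0.6, -0.6]
gripper_width: 9.9
gripper_force: 25.0
```

```bash
python3 - <<'E'
from h import *
plan([620.7,-158.33,169],3.0105)
E
```

```text
row [-0.0006  0.0001 -0.0008] [-0.0001  0.0003 -0.0009] now [ 620.1 -158.4  168.2] [-3.141  0.     3.01 ] [ 0.02  0.51  0.22  1.62 -0.13  1.03  1.72] 7.0
```

>>> apply_moves(rows=[-0.0005,0,0.001,0,0,0,1,-0.0005,0,0.002,0,0,0,1,-0.0005,0,0.003,0,0,0,1,-0.0005,0,0.004,0,0,0,1,-0.0005,0,0.004,0,0,0,1])

```text
time: 7.5
eef_pos: [620.4, -158.3, 163.9]
ee_rot: [-3.142, -0.0, 3.01]
wrist_force: [-0.2, -0.6, -0.4]
gripper_width: 10.1
gripper_force: 25.0
```

>>> apply_moves(rows=[0,0,0.001,0,0,0,1,0,0,0.002,0,0,0,1,0,0,0.003,0,0,0,1,0,0,0.003,0,0,0,1])

```text
time: 7.9
eef_pos: [620.4, -158.3, 160.9]
ee_rot: [-3.142, -0.0, 3.01]
wrist_force: [0.3, 0.3, -0.1]
gripper_width: 9.9
gripper_force: 25.0
```

>>> apply_moves(rows=[0,0,0.001,0,0,0,1,0,0,0.002,0,0,0,1,0,0,0.003,0,0,0,1,0,0,0.004,0,0,0,1,0,0,0.004,0,0,0,1])

```text
time: 8.4
eef_pos: [620.4, -158.3, 156.9]
ee_rot: [-3.142, -0.0, 3.01]
wrist_force: [-0.6, -0.4, -0.8]
gripper_width: 9.3
gripper_force: 25.0
```

>>> apply_moves(rows=[0,0,0.001,0,0,0,1,0,0,0.002,0,0,0,1,0,0,0.003,0,0,0,1,0,0,0.004,0,0,0,1,0,0,0.005,0,0,0,1,0,0,0.005,0,0,0,1])

```text
time: 9.0
eef_pos: [620.5, -158.3, 152.0]
ee_rot: [-3.142, 0.0, 3.01]
wrist_force: [0.5, -0.5, -1.2]
gripper_width: 9.9
gripper_force: 25.0
```

>>> apply_moves(rows=[0,0,0.001,0,0,0,1,0,0,0.002,0,0,0,1,0,0,0.003,0,0,0,1,0,0,0.004,0,0,0,1,0,0,0.005,0,0,0,1,0,0,0.005,0,0,0,1])

```text
time: 9.6
eef_pos: [620.4, -158.3, 146.9]
ee_rot: [-3.142, -0.0, 3.01]
wrist_force: [-0.3, -1.4, -0.0]
gripper_width: 9.9
gripper_force: 25.0
```

>>> apply_moves(rows=[0,0,0.0005,0,0,0,1,0,0,0.001,0,0,0,1,0,0,0.0015,0,0,0,1,0,0,0.0018,0,0,0,1,0,0,0.0018,0,0,0,1])

```text
time: 10.1
eef_pos: [620.6, -158.3, 145.6]
ee_rot: [3.142, 0.0, 3.01]
wrist_force: [-0.8, -0.3, 2.2]
gripper_width: 10.0
gripper_force: 25.0
```

The key is resting on the floor with 2–3 N. Now I turn clockwise in stages.

>>> apply_moves(rows=[0,0,-0.0003,0,0,0.05,1,0,0,-0.0003,0,0,0.1,1,0,0,-0.0003,0,0,0.15,1,0,0,-0.0003,0,0,0.2,1,0,0,-0.0003,0,0,0.25,1,0,0,-0.0003,0,0,0.3,1,0,0,-0.0003,0,0,0.3,1])

```text
time: 10.8
eef_pos: [620.8, -157.9, 145.6]
ee_rot: [3.141, 0.001, 2.709]
wrist_force: [0.7, 0.8, -0.2]
gripper_width: 9.9
gripper_force: 25.0
```

```bash
python3 - <<'E'
from h import *
s=ctrl.get_state(); print(s["wrist_force"],s["torque"],s["joint_pos"])
E
```

```text
[ 0.73365838  0.77858547 -0.22857096] [ 0.29642653 -0.18088756  0.11086848] [-0.03108112  0.53906326  0.29635139  1.64635661 -0.18148344  0.98266614
  1.46521437]
```

Forces are small and the torque is as expected. I'll keep turning.

>>> apply_moves(rows=[0,0,0,0,0,0.06,1,0,0,0,0,0,0.12,1,0,0,0,0,0,0.18,1,0,0,0,0,0,0.24,1,0,0,0,0,0,0.3,1,0,0,0,0,0,0.36,1,0,0,0,0,0,0.42,1,0,0,0,0,0,0.48,1,0,0,0,0,0,0.5,1,0,0,0,0,0,0.5,1])

```text
time: 11.8
eef_pos: [621.1, -157.7, 145.6]
ee_rot: [3.141, 0.0, 2.212]
wrist_force: [2.8, 3.0, -0.2]
gripper_width: 9.8
gripper_force: 25.0
```

>>> apply_moves(rows=[0,0,0,0,0,0.06,1,0,0,0,0,0,0.12,1,0,0,0,0,0,0.18,1,0,0,0,0,0,0.24,1,0,0,0,0,0,0.3,1,0,0,0,0,0,0.36,1,0,0,0,0,0,0.4,1,0,0,0,0,0,0.4,1])

```text
time: 12.6
eef_pos: [621.3, -157.6, 145.7]
ee_rot: [3.14, -0.0, 1.812]
wrist_force: [3.7, 3.2, -1.8]
gripper_width: 10.0
gripper_force: 25.0
```

```bash
python3 - <<'E'
from h import *
s=ctrl.get_state(); print(s["wrist_force"],s["torque"],s["joint_pos"])
E
```

```text
[ 3.65316044  3.1962903  -1.76083645] [ 0.78031663 -1.02928286  0.09080725] [-0.18233814  0.57029015  0.53378765  1.65966814 -0.3329489   1.00215104
  0.70394752]
```

>>> apply_moves(rows=[0,0,0,0,0,0.06,1,0,0,0,0,0,0.12,1,0,0,0,0,0,0.18,1,0,0,0,0,0,0.22,1,0,0,0,0,0,0.22,1,0,0,0,0,0,0.22,1])

```text
time: 13.2
eef_pos: [621.4, -157.6, 145.7]
ee_rot: [3.14, -0.0, 1.593]
wrist_force: [4.7, 3.2, -1.9]
gripper_width: 9.8
gripper_force: 25.0
```

```bash
python3 - <<'E'
from h import *
s=ctrl.get_state(); print(s["wrist_force"],s["torque"])
im=ctrl.snapshot("top")[:,:,::-1][155:245,290:380]; im2=ctrl.snapshot("scene")[:,:,::-1][190:340,140:310]
cv2.imwrite("pics/t6.png",np.hstack([cv2.resize(im,(380,380)),cv2.resize(im2,(420,380))]))
E
```

```text
[ 4.70075703  3.19391368 -1.93825126] [ 0.75616067 -1.16216427  0.07563185]
```

View pics/t6.png

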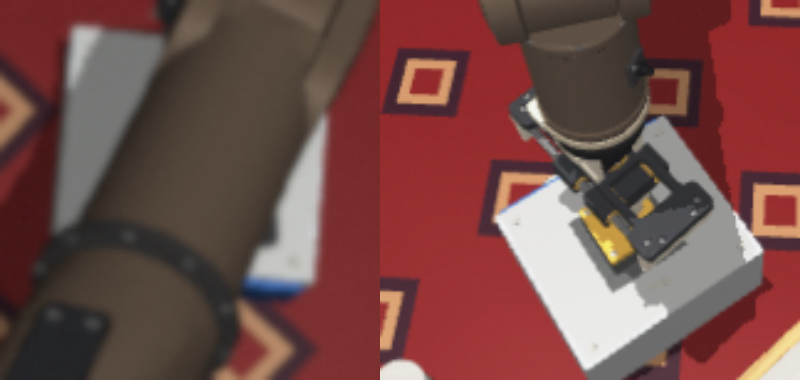

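The drawer still looks shut: the blue strip at the front edge hasn't changed. I'll turn further and watch the torque, since there is slot play.

>>> apply_moves(rows=[0.0,0,0,0,0,0.04,1,0,0,0,0,0,0.08,1,0,0,0,0,0,0.08,1,0,0,0,0,0,0.08,1])

```text
time: 13.7
eef_pos: [621.4, -157.6, 145.7]
ee_rot: [3.14, -0.001, 1.513]
wrist_force: [4.9, 2.3, -2.0]
gripper_width: 9.8
gripper_force: 25.0
```

```bash
cat >> h.py <<'E'
def blue():
    for n,(a,b,c,d) in(("top",(215,245,295,370)),("scene",(225,290,170,270))):
        im=ctrl.snapshot(n)[a:b,c:d].astype(int); m=(im[:,:,2]>100)&(im[:,:,0]<60)
        ys,xs=np.nonzero(m); print(n,m.sum(),(xs.min()+c,xs.max()+c,ys.min()+a,ys.max()+a) if m.any() else 0)
E
python3 - <<'E'
from h import *
s=ctrl.get_state(); print(s["wrist_force"],s["torque"]); blue()
for n,(a,b,c,d) in(("top",(215,245,295,370)),("scene",(225,290,170,270))):
    im=cv2.imread(f"pics/{n}0.png")[a:b,c:d,::-1].astype(int); m=(im[:,:,2]>100)&(im[:,:,0]<60); ys,xs=np.nonzero(m); print(n,m.sum(),(xs.min()+c,xs.max()+c,ys.min()+a,ys.max()+a) if m.any() else 0)
E
```

```text
[ 4.90148201  2.31458952 -2.03284519] [ 0.78504358 -1.14171537  0.03600279]
top 28 (np.int64(345), np.int64(360), np.int64(232), np.int64(235))
scene 253 (np.int64(184), np.int64(212), np.int64(251), np.int64(272))
top 58 (np.int64(304), np.int64(359), np.int64(218), np.int64(223))
scene 0 0
```

The drawer is out: its blue front edge moved about 12 px, or roughly 40 mm, in the top view. Next I ease the side load, then release and retreat upwards.

>>> apply_moves(rows=[0.0002,0.0005,0,0,0,0,1,0.0002,0.0005,0,0,0,0,1,0.0002,0.0005,0,0,0,0,1], squeeze=5)

```text
time: 14.1
eef_pos: [621.1, -158.3, 145.7]
ee_rot: [3.141, 0.0, 1.51]
wrist_force: [3.1, 2.3, 1.1]
gripper_width: 10.1
gripper_force: 5.0
```

>>> apply_moves(rows=[0,0,0,0,0,0,0.9,0,0,0,0,0,0,0.75,0,0,0,0,0,0,0.6,0,0,0,0,0,0,0.6,0,0,0,0,0,0,0.6])

```text
time: 14.6
eef_pos: [620.7, -158.5, 145.5]
ee_rot: [-3.141, 0.0, 1.509]
wrist_force: [0.4, 0.5, -0.4]
gripper_width: 35.1
gripper_force: 0.0
```

>>> apply_moves(rows=[0,0,-0.02,0,0,0,0.6,0,0,-0.05,0,0,0,0.6,0,0,-0.1,0,0,0,0.6,0,0,-0.14,0,0,0,0.6,0,0,-0.14,0,0,0,0.6,0,0,-0.14,0,0,0,0.6,0,0,-0.14,0,0,0,0.6])

```text
time: 15.3
eef_pos: [620.4, -157.8, 284.4]
ee_rot: [-3.14, -0.0, 1.51]
wrist_force: [-0.5, -0.0, -0.9]
gripper_width: 36.8
gripper_force: 0.0
```

```bash
python3 - <<'E'
from h import *
s=ctrl.get_state(); print(s["eef_pos"],s["wrist_force"]); blue()
a=ctrl.snapshot("wrist")[:,:,::-1]; b=ctrl.snapshot("scene")[:,:,::-1][190:340,140:310]
cv2.imwrite("pics/f7.png",np.hstack([cv2.resize(a,(400,300)),cv2.resize(b,(340,300))]))
E
```

```text
[ 620.41152407 -157.79173567  284.42844083] [-0.53805132 -0.02248037 -0.88738548]
top 14 (np.int64(351), np.int64(360), np.int64(234), np.int64(235))
scene 361 (np.int64(184), np.int64(222), np.int64(246), np.int64(272))
```

View pics/f7.png

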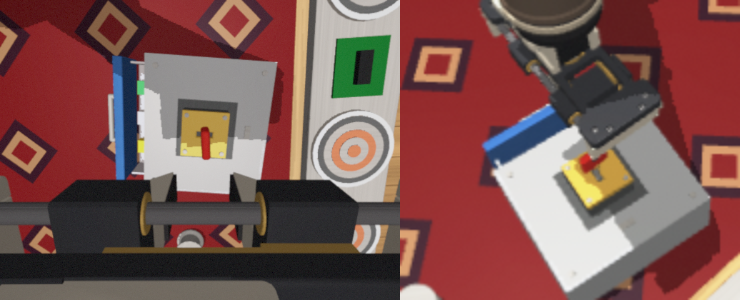

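The drawer is out and the red key stands turned in the lock at about (205,143) in the left panel, with the gripper clear.

```bash
python3 -c "
from rig import ctrl; print(ctrl.sign_off())"
```

```text
the job is handed in; nothing more can be done
None
```

The red key is fully home in the lock and turned clockwise; in the final pictures the drawer has sprung out and the gripper is clear. I've handed the job in, but sign-off returned no verdict.

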